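# Set the crank-driven fence and hold an offcut against it

### The job

Wind the crank of the drilling fixture until the pointer on its fence lines up with the pointed index clip, moving the fence only by the crank. Then take the short thick offcut from the bench and lay it flat on the fixture's bed, square to the fence with the whole of one end against the fence's front, and with one diagonal push press it firmly against fence and bed together. Finish while still holding that push; leave the fence setting and the other things on the bench as they are.

Things in the scene. Friction and masses are not known exactly. Their poses are not given: they have to be found in the camera images.
- fixture: drilling fixture screwed to the bench (it cannot move): a plywood bed with fence, screw, gearbox and crank. Origin on the bench top under the point (0, 0) of the bed; x points from the open front (robot side) towards the fence, y to the left, z up. The gearbox is a grey block 66 x 66 mm, its top 54 mm above the bench, centred at x = -35, y = -142 mm
- bed: the plywood bed, 220 (x) by 280 (y) by 18 mm, same origin and axes as the fixture; it spans x -110 to +110 and y -180 to +100 mm, its top is 18 mm above the bench. In front of the fence, for y -80 to +60 mm, it is bare and flat
- fence: aluminium fence bar across the bed, 20 mm thick (x), 155 mm long (y, from -90 to +65 mm), its top 37 mm above the bed. Origin at the middle of its thickness, at the height of the bed's top, at fixture y = 0; axes as the fixture's. Its front face (towards the robot) is 10 mm in -x of the origin. It slides only along fixture x and is driven by the crank; the screw holds it against a push of 25 N
- fence_pointer (a point): the tip of the small black pointer on the left end of the fence, 28 mm above the bench; it travels with the fence
- index_tip (a point): the tip of the fixed dark index clip with a brass screw, standing on the aluminium strip at the left of the bed (it cannot move); axes as the fixture's. The fence is set when the pointer's tip has the same fixture x as this tip (the two tips face each other along y, a few mm apart). At the start the pointer is 25 to 46 mm farther in +x
- crank (a joint): angle of the crank in rad, growing clockwise as seen from above, 0 to 18.84; it starts between 0 and 1.2. Each full turn clockwise draws the fence 20 mm (3.183 mm per rad) in fixture -x, towards the robot. At 0 the crank arm points along fixture -x. It turns with about 3 N at the knob and stays where it is left
- crank_axis (a point): point on the crank's vertical axis, at the top of the crank arm, 72 mm above the bench
- knob_mid (a point): middle of the crank's upright black knob: a round bar of 18 mm diameter and 40 mm height that spins freely on the crank arm, 40 mm from the crank axis; the point is 96 mm above the bench, the knob reaches from 74 to 114 mm. Nothing stands higher near it
- offcut: the short thick wooden offcut (the workpiece), 40 (x) by 85 (y) by 30 mm (z), 0.06 kg, alone on the bench to the left of the fixture. Origin at the centre of its underside; y along its length. Its friction on bed and fence is 0.5 to 0.7: pressed down, it loses part of a sideways push to the bed, so bring it to the fence just clear of the bed or lightly, then push at least as hard sideways as down, 10 to 25 N each way
- thin_offcut: bystander: long thin reddish wooden strip, 30 x 170 x 20 mm, lying to the right of the fixture; origin under its centre
- flat_offcut: bystander: flat wooden offcut, 45 x 120 x 22 mm, lying to the right of the fixture; origin under its centre
- tape_measure: bystander: tape measure, 37 x 82 x 65 mm, standing to the right of the fixture; origin under its centre

How it is judged (in metres and radians):
On the way:
1. the fence is wound to the index clip (pointer within 3 mm) and stands still, the offcut still lying where it was (x of fence_pointer in the frame of index_tip between -0.003 and 0.003 m and velocity of joint crank between -0.1 and 0.1 rad/s and distance of offcut from where it was at the start of the episode below 0.03 m), for 0.2 s.
At the end, for the whole second after the job is handed in: The pointer is within 3 mm of the index tip; the offcut lies flat on the bed (within 3 mm and 0.06 rad), square to the fence within 0.08 rad, its whole end on the fence's front; the robot's fingers hold it pressed with more than 3 N on the fence and more than 3 N on the bed at once, and it is still (x of fence_pointer in the frame of index_tip between -0.003 and 0.003 m and contact force between offcut and fence above 3 N and contact force between offcut and bed above 3 N and contact force between the fingers and offcut above 2 N and x of offcut in the frame of fence between -0.058 and -0.045 m and y of offcut in the frame of fence between -0.07 and 0.045 m and z of offcut in the frame of fence below 0.003 m and angle between the y axis of offcut and the x axis of fence, either way round below 0.08 rad and angle between offcut's own z axis and vertical below 0.06 rad and linear speed of offcut below 0.01 m/s); the arm keeps its last pose, push and grip.
It fails at once if thin offcut is disturbed (moved by more than 30 mm) (distance of thin_offcut from where it was at the start of the episode above 0.03 m).
It fails at once if flat offcut is disturbed (moved by more than 30 mm) (distance of flat_offcut from where it was at the start of the episode above 0.03 m).
It fails at once if tape measure is disturbed (moved by more than 30 mm) (distance of tape_measure from where it was at the start of the episode above 0.03 m).
It fails at once if the fence is pushed by the fingers instead of wound by the crank (over 10 N) (contact force between the fingers and fence above 10 N).
It also fails if it takes over 72 s, if anything falls off the work surface, if the arm or the gripper's body presses on something with over 40 N, if the wrist force passes 120 N, or if a joint passes its speed limit or range.

### The arm

A 7-joint arm with a two-finger parallel gripper is mounted at the origin on the work surface; the furniture and walls round the work are solid. World frame = base frame: x ahead of the robot, y to its left, z up, the work surface at z = 0. Lengths are in mm, angles in rad, forces in N, time in s.
With the tool pointing down it reaches from about 400 to 875 mm from the base axis. Payload 4.4 kg.
Tool frame: the origin (TCP) lies at the very end of the fingers, on their centre line; the grasp point (between the pads) lies 19 mm behind it (ctrl.grasp_offset is the distance from the TCP to the grasp point, in mm); z points along the fingers, y is the line along which they close (so a half turn about z gives the same grasp; the last joint's range is limited). The gripper opens to 85 mm and grips with 20 to 120 N. Pads are 22 mm wide; open, the fingers measure 114 mm over their backs; the gripper's body (76 mm by 85 mm) begins 54 mm behind the grasp point. The pads swing forward as they close: fully open they stand 13 mm farther back than shut.
Start: joints at [1.273, 0.628, 0.038, 1.517, -0.027, 0.996, -0.02], TCP at [149.352, -632.623, 231.313] pointing down, gripper open.
Joint ranges: [-3.06, 3.06], [-0.37, 2.12], [-1.25, 1.32], [0.18, 2.47], [-1.1, 4.24], [0.23, 1.98], [-2.94, 2.94]. Speed limits (rad/s): [2.57, 2.57, 3.14, 3.14, 3.14, 3.14, 3.14].

### API

Orientations are given as [roll, pitch, yaw] about the fixed x, y, z axes, in that order (R = Rz(yaw) Ry(pitch) Rx(roll)).
In Python, from cell import status, cams, ctrl gives the robot as it stands.
- The arm moves only by the tool move_arm, never from a script. Its argument "plan" is a list of rows, each a list of 3 entries, a list of its own where there are three numbers: the shift along the world's x, y, z in mm, then the turn, a rotation vector about the world's x, y, z in degrees, then the opening, from 0 (shut) to 1 (fully open). In form: [[[x, y, z], [wx, wy, wz], gripper], ...]. A call has 1 to 10 rows; each row shifts and turns the commanded pose from where the row before left it; what a row does not reach is not made up. A row lasts 1/8 s, in which the tool goes at most 62.5 mm and 10.7 degrees, less where a joint would pass 70% of its speed; a pose out of reach is approached as far as the arm can. A call with a gripper value outside its range is refused whole. The fingers move at their own pace and stop on an object; the grip force is fixed at half the most. Time passes only in rows, so rows that do not move let the fingers close. It gives the time, the measured TCP pose, the force, the opening and the grip force at its end, in the units of the state.
- status.read_state(): the state, without advancing time (a new reading comes with each control period).
- cams.get_image(name): name is "scene" or "top"; returns the picture (420x560x3 uint8, blue, green, red); there is no depth.
- cams.camera_params(name): a dict with "K" (3x3 intrinsics, pixels), "pose" (4x4, takes a point from camera to world coordinates). Camera axes: x right, y down, z forward; pixel columns grow to the right and rows downward; lengths in mm; the calibration is good to about 2 mm. A picture is of the moment at which its call begins. camera_params takes no time and is no camera call.
- ctrl.finish_job(): hands the job in; it is judged then, once.
The state is a dict: "clock": time; "qpos": joint angles; "qd": joint speeds; "tau": joint torques, N m; "eef_pos": TCP position; "tool_rot": TCP orientation; "force": force on the tool from outside, world axes, zero at the start; "torque": the same for the moment, N m; "width": finger opening in mm; "gripper_force": force on a finger pad.
Only numpy, scipy, OpenCV 4.12 (cv2) and the standard library are available. Lean on these libraries where they do the work, as an engineer would, in place of code of your own. Each camera call takes 0.05 s, during which the arm holds its last target. There are 200 camera calls.

## Working session

There is one attempt and no reset: what is moved stays moved. The work goes in short steps, Python scripts to look and compute and a tool call to move; the robot and the scene stay as the last step left them, time stands still between calls to the robot, and variables do not carry over. Pictures are saved under pics/ and viewed, at most 10 in all, crops included, and the job is handed in when it is done.

Besides the shell and the picture viewer there is one more tool, called after "Emit:" as name(argument=value, ...) on one line, values as JSON. move_arm: Moves the arm, as the interface text tells. Its arguments: {"type":"object","properties":{"plan":{"type":"array","items":{"type":"array"}}},"required":["plan"]}

```bash
mkdir -p pics
python3 - <<'E'
from cell import status,cams,ctrl
import cv2,numpy as np
print(status.read_state())
for n in("scene","top"):
    im=cams.get_image(n);cv2.imwrite(f"pics/{n}0.png",im)
    p=cams.camera_params(n);print(n,np.round(p["K"],1),np.round(p["pose"],3))
E
```

```text
{'clock': 0.0, 'qpos': array([ 1.27320993,  0.6293714 ,  0.03843976,  1.51838731, -0.0270408 ,
        0.99630045, -0.02001078]), 'qd': array([-0.00054282,  0.00234326, -0.00086575,  0.00184705, -0.00107321,
       -0.00211169, -0.00104426]), 'tau': array([ 5.31376863e-04, -5.63404298e+01,  1.22627847e+00, -1.93446511e+01,
        1.10204582e-02,  1.03739515e-02,  5.75221918e-06]), 'eef_pos': array([ 149.20912293, -631.9851801 ,  230.36649316]), 'tool_rot': array([-3.13964362e+00, -7.94624378e-06,  2.31754738e-01]), 'force': array([-0.13992404, -0.08382939,  0.39615597]), 'torque': array([ 0.02113561, -0.00624486, -0.03773202]), 'gripper_force': 0.0, 'width': 85.55259153928904}
scene [[502.7   0.  277.3]
 [  0.  502.7 210. ]
 [  0.    0.    1. ]] [[-6.69000e-01 -3.17000e-01  6.72000e-01 -4.76040e+02]
 [-7.43000e-01  2.72000e-01 -6.12000e-01  8.75583e+02]
 [ 1.10000e-02 -9.08000e-01 -4.18000e-01  7.16797e+02]
 [ 0.00000e+00  0.00000e+00  0.00000e+00  1.00000e+00]]
top [[514.6   0.  279. ]
 [  0.  514.6 201.6]
 [  0.    0.    1. ]] [[-1.900000e-02 -9.980000e-01  6.600000e-02  4.159480e+02]
 [-1.000000e+00  2.000000e-02  1.100000e-02 -3.952100e+01]
 [-1.200000e-02 -6.600000e-02 -9.980000e-01  1.653403e+03]
 [ 0.000000e+00  0.000000e+00  0.000000e+00  1.000000e+00]]
```

View pics/scene0.png

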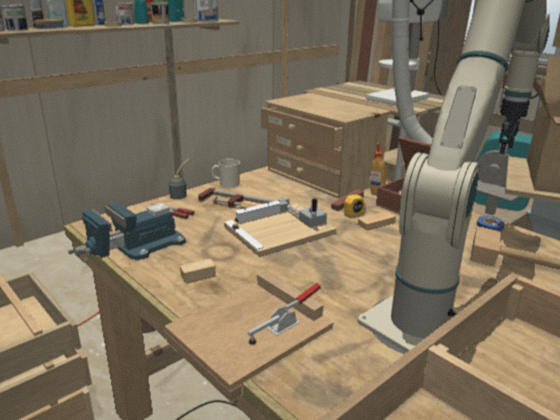

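View pics/top0.png

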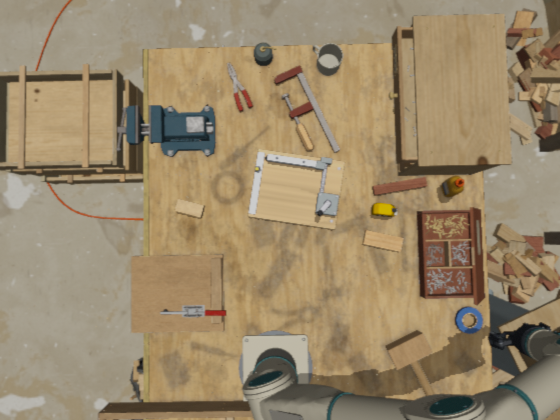

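The scene view shows the fixture around (280,220), with the offcut at (198,271) and the vise behind it. In the top view the bed spans about (250–343, 150–228), the gearbox is at (327,204), the knob near (322,210) and the offcut at (190,209). I'll zoom in next.

Run:
```python
import cv2
a=cv2.imread("pics/top0.png")[145:235,165:350];b=cv2.imread("pics/scene0.png")[190:290,170:340]
cv2.imwrite("pics/topz.png",cv2.resize(a,None,fx=4.3,fy=4.3,interpolation=cv2.INTER_CUBIC))
cv2.imwrite("pics/scz.png",cv2.resize(b,None,fx=4.7,fy=4.7,interpolation=cv2.INTER_CUBIC))
```

```text
(no output)
```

View pics/topz.png

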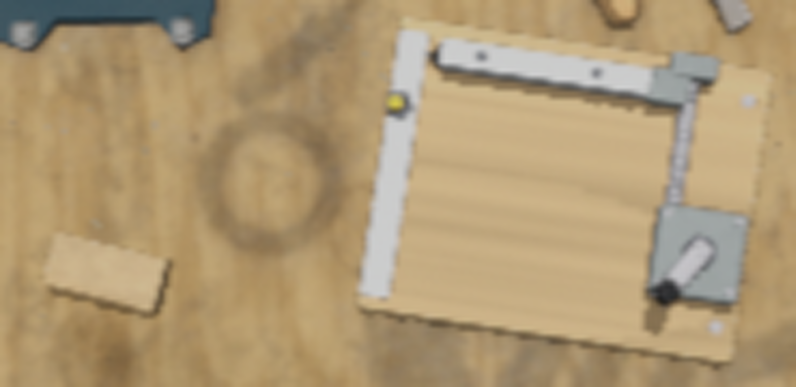

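View pics/scz.png

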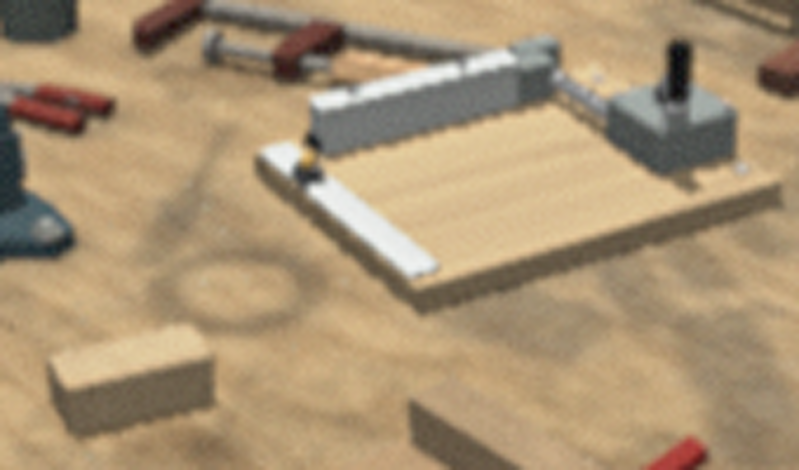

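The top crop gives these positions (zoomed px): bed corners (403,20), (770,70), (733,362) and (358,305). The knob is at (663,292), the brass screw at (396,103), the black pointer at (436,57) and the offcut's top at (48–168, 235–315). The scene crop shows the offcut's faces, and its bed front-left corner at about (418,285).

```bash
cat > h.py <<'E'
import numpy as np,cv2
from scipy.optimize import least_squares
from cell import status,cams,ctrl
P={n:cams.camera_params(n) for n in("scene","top")}
def ray(n,uv):
    K,T=P[n]["K"],P[n]["pose"];d=T[:3,:3]@np.linalg.solve(K,[*uv,1]);return T[:3,3],d
def plane(n,uv,z):
    o,d=ray(n,uv);return (o+d*(z-o[2])/d[2])
def proj(n,X):
    T=np.linalg.inv(P[n]["pose"]);c=T[:3,:3]@np.asarray(X,float)+T[:3,3];q=P[n]["K"]@c;return q[:2]/q[2]
def tri(a,b): # a,b=(name,uv)
    A=[];B=[]
    for n,uv in(a,b):
        o,d=ray(n,uv);d=d/np.linalg.norm(d);M=np.eye(3)-np.outer(d,d);A.append(M);B.append(M@o)
    return np.linalg.lstsq(np.vstack(A),np.hstack(B),rcond=None)[0]
def zt(U,V):return((U+.5)/4.3-.5+165,(V+.5)/4.3-.5+145)
def zs(U,V):return((U+.5)/4.7-.5+170,(V+.5)/4.7-.5+190)
def fit(obs,f):
    "obs: (cam,uv,local xyz); pose x,y,yaw"
    def r(p):
        c,s=np.cos(p[2]),np.sin(p[2])
        return np.hstack([proj(n,[p[0]+c*l[0]-s*l[1],p[1]+s*l[0]+c*l[1],l[2]])-uv for n,uv,l in obs])
    s=least_squares(r,f,x_scale=[100,100,1]);return s.x,s.fun
def loc(p,X):
    c,s=np.cos(p[2]),np.sin(p[2]);d=np.asarray(X)[:2]-p[:2];return np.array([c*d[0]+s*d[1],-s*d[0]+c*d[1]])
def wor(p,l):
    c,s=np.cos(p[2]),np.sin(p[2]);return np.array([p[0]+c*l[0]-s*l[1],p[1]+s*l[0]+c*l[1]])
E
python3 - <<'E'
from h import *
np.set_printoptions(precision=2,suppress=True)
o=[("top",zt(403,20),(110,100,18)),("top",zt(770,72),(110,-180,18)),("top",zt(735,350),(-110,-180,18)),("top",zt(360,300),(-110,100,18)),
("scene",zs(258,155),(110,100,18)),("scene",zs(417,288),(-110,100,18)),("scene",zs(780,188),(-110,-180,18))]
p,f=fit(o,[500,-100,-.1]);print("fix",p,f)
for k in("top",),("scene",):
    print(k,fit([x for x in o if x[0]==k[0]],p)[0])
kt=plane("top",zt(664,292),114);ks=plane("scene",zs(679,44),114)
print("knob",kt,ks,loc(p,kt),loc(p,ks))
ax=np.array([-35,-142])
for k in(kt,ks):
    d=loc(p,k)-ax;print("crank",np.hypot(*d),np.arctan2(d[1],-d[0]))
for nm,a,b,z in(("screw",(396,103),(309,158),40),("ptr",(434,57),(313,142),28),("clip tip",(407,103),(323,174),28)):
    X=tri(("top",zt(*a)),("scene",zs(*b)));print(nm,X,loc(p,X),loc(p,plane("top",zt(*a),z)),loc(p,plane("scene",zs(*b),z)))
q=[("top",zt(*a),(sx*20,sy*42.5,30)) for a,sx,sy in(((60,233),1,1),((170,262),1,-1),((155,306),-1,-1),((44,278),-1,1))]
q+=[("scene",zs(*a),(sx*20,sy*42.5,z)) for a,sx,sy,z in(((50,364),1,1,30),((183,325),1,-1,30),((213,357),-1,-1,30),((68,391),-1,1,30),((76,436),-1,1,0),((213,404),-1,-1,0))]
print("off",fit(q,[480,250,-.2]))
E
```

```text
fix [571.98 -38.9   -0.16] [-0.16 -0.91  1.12 -0.9  -0.    2.66 -0.12  1.83 -2.09 -1.12 -0.26 -0.33
  0.02 -2.29]
('top',) [574.08 -38.25  -0.16]
('scene',) [565.34 -36.94  -0.18]
knob [ 482.64 -141.54  114.  ] [ 480.54 -144.86  114.  ] [ -71.75 -115.63] [ -73.29 -119.25]
crank 45.22647714721784 0.6224034138375728
crank 44.537438468306625 0.5362291195339418
screw [627.52  45.53  38.85] [41.3  92.24] [42.07 93.63] [37.94 92.07]
ptr [662.02  16.8   28.75] [79.95 69.4 ] [81.4  71.58] [79.46 66.86]
clip tip [627.92  36.64  24.44] [43.11 83.52] [44.67 86.45] [34.09 84.17]
off (array([508.51, 262.54,  -0.25]), array([-0.63,  0.  , -0.24, -0.57,  0.21,  1.49,  0.02,  1.8 , -1.17,
       -1.79,  1.05, -0.76,  0.04, -0.71, -0.24, -0.31, -1.17,  0.04,
        0.5 , -0.98]))
```

Run:
```python
from h import *
np.set_printoptions(precision=2,suppress=True)
o=[("top",zt(403,20),(110,100,18)),("top",zt(770,72),(110,-180,18)),("top",zt(732,360),(-110,-180,18)),("top",zt(358,309),(-110,100,18)),
("top",zt(664,205),(-2,-109,54)),("top",zt(747,217),(-2,-175,54)),("top",zt(737,302),(-68,-175,54)),("top",zt(648,290),(-68,-109,54)),
("scene",zs(258,152),(110,100,18)),("scene",zs(417,290),(-110,100,18)),("scene",zs(780,184),(-110,-180,18)),
("scene",zs(607,114),(-2,-109,54)),("scene",zs(736,116),(-68,-175,54)),("scene",zs(656,147),(-68,-109,54))]
p,f=fit(o,[500,-100,-.1]);print("fix",p);print(f.reshape(-1,2))
kt=plane("top",zt(664,292),114);ks=plane("scene",zs(679,44),114)
print("axis",wor(p,(-35,-142)))
for k in(kt,ks):
    d=loc(p,k)-(-35,-142);print(k,"crank",np.hypot(*d),np.arctan2(d[1],-d[0]))
for nm,a,b,z in(("screw",(396,103),(309,158),40),("ptr",(434,57),(313,142),28),("clip tip",(407,103),(323,174),28)):
    X=tri(("top",zt(*a)),("scene",zs(*b)));print(nm,X,loc(p,X),loc(p,plane("top",zt(*a),z)),loc(p,plane("scene",zs(*b),z)))
```

```text
fix [569.01 -36.83  -0.17]
[[-0.61 -0.1 ]
 [ 0.62  0.31]
 [-0.13  1.53]
 [-0.43  0.52]
 [-0.98 -0.23]
 [ 0.73  0.05]
 [ 0.1   1.25]
 [-0.26  0.95]
 [-1.98 -0.08]
 [-0.39 -0.15]
 [ 0.33 -0.77]
 [-1.24 -3.96]
 [ 0.7  -1.4 ]
 [ 0.59 -3.28]]
axis [ 511.08 -171.12]
[ 482.64 -141.54  114.  ] crank 41.034259248032164 0.6392720314273465
[ 480.54 -144.86  114.  ] crank 40.27850629462276 0.5444410088074215
screw [627.52  45.53  38.85] [44.14 90.88] [44.91 92.27] [40.78 90.7 ]
ptr [662.02  16.8   28.75] [82.89 68.22] [84.33 70.41] [82.42 65.68]
clip tip [627.92  36.64  24.44] [45.99 82.17] [47.54 85.11] [36.97 82.78]
```

Emit:
move_arm(plan=[[[45, 60, 0], [0, 0, 0], 1], [[45, 60, 0], [0, 0, 0], 1], [[45, 60, 0], [0, 0, 0], 1], [[45, 60, 0], [0, 0, 0], 1], [[45, 60, 0], [0, 0, 0], 1], [[40, 60, 0], [0, 0, 0], 1], [[35, 60, -20], [0, 0, 0], 1], [[32, 60, -30], [0, 0, 0], 1], [[0, 8, 0], [0, 0, 0], 1]])

```text
clock: 1.23
eef_pos: [429.6, -215.1, 187.1]
tool_rot: [-3.137, 0.002, 0.24]
force: [-0.8, -0.4, 0.4]
width: 85.1
gripper_force: 0.0
```

Emit:
move_arm(plan=[[[26, 36, 0], [0, 0, 0], 1], [[26, 36, 0], [0, 0, 0], 1], [[0, 0, -30], [0, 0, 0], 1], [[0, 0, -40], [0, 0, 0], 1], [[0, 0, -37], [0, 0, 0], 1], [[0, 0, 0], [0, 0, 0], 1]])

```text
clock: 1.98
eef_pos: [478.4, -148.8, 80.0]
tool_rot: [-3.14, 0.005, 0.231]
force: [0.3, 1.1, -0.2]
width: 85.3
gripper_force: 0.0
```

Run:
```python
from h import *
a=cams.get_image("top")[145:235,165:350];b=cams.get_image("scene")[170:290,170:340]
a=cv2.resize(a,None,fx=4,fy=4,interpolation=cv2.INTER_CUBIC);b=cv2.resize(b,(740,360),interpolation=cv2.INTER_CUBIC)[:240,300:]
a=a[:,300:];w=max(a.shape[1],b.shape[1])
pad=lambda i:cv2.copyMakeBorder(i,0,0,0,w-i.shape[1],0)
cv2.imwrite("pics/k1.png",np.vstack([pad(a),pad(b)])[:600]);print(status.read_state()["eef_pos"])
```

```text
[ 480.85818769 -149.14752628   82.45199734]
```

View pics/k1.png

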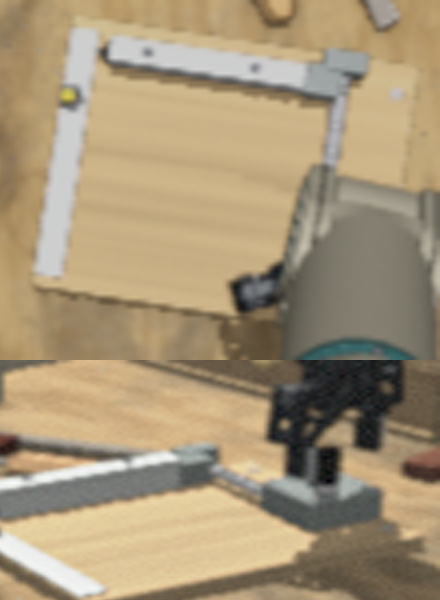

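The picture shows the open fingers straddling the knob, which sits at about (328,465) between them. I'll close now.

Emit:
move_arm(plan=[[[2, 5, 0], [0, 0, 0], 0.1], [[0, 0, 0], [0, 0, 0], 0], [[0, 0, 0], [0, 0, 0], 0], [[0, 0, 0], [0, 0, 0], 0], [[0, 0, 0], [0, 0, 0], 0], [[0, 0, 0], [0, 0, 0], 0]])

```text
clock: 2.82
eef_pos: [483.4, -143.9, 82.5]
tool_rot: [3.14, -0.001, 0.231]
force: [0.4, -0.8, 5.3]
width: 16.2
gripper_force: 58.4
```

Run:
```python
import numpy as np
a=np.radians(136-20*np.arange(0,37))
p=np.round(40*np.c_[np.cos(a),np.sin(a)]);d=np.diff(p,axis=0).astype(int)
print([list(map(int,x)) for x in d[:18]])
```

```text
[[11, 8], [14, 4], [14, -1], [12, -6], [10, -9], [6, -13], [2, -14], [-3, -13], [-8, -12], [-11, -8], [-14, -4], [-14, 1], [-12, 6], [-10, 9], [-6, 13], [-2, 14], [3, 13], [8, 12]]
```

Emit:
move_arm(plan=[[[11, 8, 1], [0, 0, 0], 0], [[14, 4, 0], [0, 0, 0], 0], [[14, -1, 0], [0, 0, 0], 0], [[12, -6, 0], [0, 0, 0], 0], [[10, -9, 0], [0, 0, 0], 0], [[6, -13, 0], [0, 0, 0], 0], [[2, -14, 0], [0, 0, 0], 0], [[-3, -13, 0], [0, 0, 0], 0], [[-8, -12, 0], [0, 0, 0], 0]])

```text
clock: 3.95
eef_pos: [541.5, -199.2, 82.7]
tool_rot: [-3.141, -0.002, 0.232]
force: [-0.4, 5.0, 0.5]
width: 16.4
gripper_force: 59.7
```

Emit:
move_arm(plan=[[[-11, -8, 0], [0, 0, 0], 0], [[-14, -4, 0], [0, 0, 0], 0], [[-14, 1, 0], [0, 0, 0], 0], [[-12, 6, 0], [0, 0, 0], 0], [[-10, 9, 0], [0, 0, 0], 0], [[-6, 13, 0], [0, 0, 0], 0], [[-2, 14, 0], [0, 0, 0], 0], [[3, 13, 0], [0, 0, 0], 0], [[8, 12, 0], [0, 0, 0], 0]])

```text
clock: 5.08
eef_pos: [483.2, -143.9, 82.9]
tool_rot: [3.139, -0.001, 0.231]
force: [4.3, -8.8, -11.1]
width: 16.0
gripper_force: 58.9
```

Emit:
move_arm(plan=[[[11, 8, 0], [0, 0, 0], 0], [[14, 4, 0], [0, 0, 0], 0], [[14, -1, 0], [0, 0, 0], 0], [[12, -6, 0], [0, 0, 0], 0], [[10, -9, 0], [0, 0, 0], 0], [[6, -13, 0], [0, 0, 0], 0], [[2, -14, 0], [0, 0, 0], 0], [[-3, -13, 0], [0, 0, 0], 0], [[-8, -12, 0], [0, 0, 0], 0], [[0, 0, 0], [0, 0, 0], 0]])

```text
clock: 6.32
eef_pos: [539.0, -201.6, 82.7]
tool_rot: [3.141, 0.002, 0.229]
force: [-2.7, -1.1, -1.1]
width: 15.7
gripper_force: 60.1
```

Run:
```python
from h import *
ts=[];ss=[]
for i in range(6): ts.append(cams.get_image("top"));ss.append(cams.get_image("scene"))
t=np.mean(ts,0).astype(np.uint8);s=np.mean(ss,0).astype(np.uint8)
cv2.imwrite("pics/t2.png",t);cv2.imwrite("pics/s2.png",s)
a=cv2.resize(t[145:185,245:285],None,fx=10,fy=10,interpolation=cv2.INTER_CUBIC)
b=cv2.resize(s[205:245,215:255],None,fx=10,fy=10,interpolation=cv2.INTER_CUBIC)
cv2.imwrite("pics/c2.png",np.hstack([a,b]));print(status.read_state())
```

```text
{'clock': 6.925, 'qpos': array([ 0.30272006,  0.72418421,  0.00272949,  1.85039998, -0.00283059,
        0.566274  , -1.03176739]), 'qd': array([ 3.73438825e-04,  1.52125526e-03, -1.51839157e-03,  1.27314000e-04,
        1.53633973e-04, -2.91387707e-03,  3.84064610e-05]), 'tau': array([-1.36476081e+00, -5.60286570e+01, -5.27672432e-01, -1.35184836e+01,
       -4.26550554e-01, -2.52318867e-01, -3.93100700e-04]), 'eef_pos': array([ 541.01178411, -199.51163639,   82.78790839]), 'tool_rot': array([ 3.14096625e+00, -4.86219048e-04,  2.31877001e-01]), 'force': array([-1.99311948, -1.42445943, -3.08842813]), 'torque': array([-0.47009241,  0.28486072,  0.0209022 ]), 'gripper_force': 59.8944244813174, 'width': 16.357906970290465}
```

View pics/c2.png

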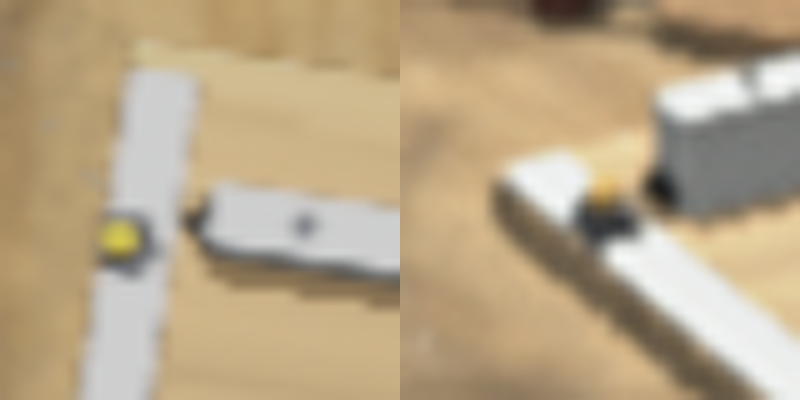

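Top view (left): pointer tip at about (184,217), brass screw at (120,238), clip tip at about (155,247). The fence still has roughly 8–11 mm to go. Scene view (right): pointer at (650,188), clip at (605,215).

Run:
```python
from h import *
np.set_printoptions(precision=2,suppress=True)
p=np.array([569.01,-36.83,-.168])
T=lambda U,V:((U+.5)/10-.5+245,(V+.5)/10-.5+145)
S=lambda U,V:((U-400+.5)/10-.5+215,(V+.5)/10-.5+205)
for n,a,z in(("ptr",(184,217),28),("tip",(156,247),28),("screw",(120,238),38)):print(n,loc(p,plane("top",T(*a),z)))
for n,a,z in(("ptr",(649,188),28),("tip",(637,215),28),("screw",(603,192),38)):print(n,loc(p,plane("scene",S(*a),z)))
# where would a point level with the index appear
t=cv2.imread("pics/t2.png").astype(int).sum(2);print(t[161:175,254:267])
t=cv2.imread("pics/s2.png").astype(int).sum(2);print(t[219:232,230:244])
```

```text
ptr [56.4  74.75]
tip [45.59 82.12]
screw [45.54 93.14]
ptr [54.93 69.13]
tip [40.37 81.2 ]
screw [41.76 91.94]
[[455 457 543 609 617 617 617 617 613 578 529 526 526]
 [459 470 555 611 617 618 618 618 612 582 538 530 534]
 [460 468 550 611 618 617 617 615 593 558 533 530 562]
 [465 460 544 611 617 618 617 612 570 525 496 456 542]
 [461 484 557 600 605 608 615 611 550 484 447 374 518]
 [434 414 445 468 463 510 582 606 531 364 275 323 522]
 [427 418 456 457 400 392 533 603 530 333 229 395 554]
 [428 444 477 477 417 328 503 597 566 447 313 413 551]
 [417 433 463 461 413 328 439 539 552 513 416 305 387]
 [400 331 309 312 324 351 438 514 535 521 458 339 295]
 [403 338 305 309 346 448 549 556 523 523 509 437 341]
 [509 558 530 450 435 533 598 563 514 525 520 464 378]
 [534 597 605 596 593 605 611 556 500 518 522 511 495]
 [533 608 616 617 616 617 614 576 525 520 522 520 518]]
[[557 568 556 556 571 585 604 621 617 588 481 373 356 372]
 [653 659 632 610 605 608 606 608 606 579 460 364 359 379]
 [709 712 691 648 602 595 592 593 580 514 376 312 355 380]
 [717 721 716 679 610 576 578 588 561 400 230 218 313 376]
 [717 718 712 653 572 535 520 549 500 297 120 127 246 348]
 [723 714 659 499 434 423 409 455 448 306 166 108 199 325]
 [712 703 514 324 277 282 290 365 419 381 276 195 228 332]
 [610 625 412 222 211 208 219 268 350 419 382 318 331 373]
 [443 478 339 210 176 174 158 184 324 505 555 497 492 497]
 [325 365 355 264 190 224 296 330 416 597 695 662 622 593]
 [288 318 362 308 282 406 568 612 624 675 717 711 683 627]
 [274 284 306 302 342 499 700 724 716 713 715 717 706 679]
 [273 278 271 284 329 460 636 707 721 717 713 712 712 706]]
```

Run:
```python
from h import *
np.set_printoptions(precision=2,suppress=True)
p=np.array([569.01,-36.83,-.168])
c={}
for n,f,(x0,x1,y0,y1) in(("top","t2",(252,262,164,174)),("scene","s2",(228,242,218,230))):
    im=cv2.imread(f"pics/{f}.png").astype(float);r=im[y0:y1,x0:x1]
    w=np.clip((r[...,1]+r[...,2])/2-r[...,0]-60,0,None);ys,xs=np.mgrid[y0:y1,x0:x1]
    c[n]=((w*xs).sum()/w.sum(),(w*ys).sum()/w.sum());print(n,c[n],w.max())
S=tri(("top",c["top"]),("scene",c["scene"]));print("screw",S,loc(p,S))
a,b=(262.9,166.6),(239.4,223.3)
X=tri(("top",a),("scene",b));print("ptr",X,loc(p,X))
for z in(S[2],30,34,38): print(z,loc(p,plane("top",c["top"],z)),loc(p,plane("scene",c["scene"],z)))
print(loc(p,plane("top",a,28)),loc(p,plane("scene",b,28)))
```

```text
top (np.float64(256.3993174061433), np.float64(168.37201365187713)) 53.0
scene (np.float64(234.53496503496504), np.float64(222.1993006993007)) 30.5
screw [628.26  46.94  42.4 ] [44.4 92.5]
ptr [634.16  25.75  29.83] [53.77 72.59]
42.39662073854579 [44.87 93.27] [43.75 91.84]
30 [46.37 94.2 ] [66.29 80.21]
34 [45.89 93.9 ] [59.02 83.96]
38 [45.4 93.6] [51.74 87.72]
[55.27 74.74] [55.32 69.1 ]
```

Emit:
move_arm(plan=[[[-11, -8, 0], [0, 0, 0], 0], [[-14, -4, 0], [0, 0, 0], 0], [[-14, 1, 0], [0, 0, 0], 0], [[-12, 6, 0], [0, 0, 0], 0], [[-10, 9, 0], [0, 0, 0], 0], [[-6, 13, 0], [0, 0, 0], 0], [[-2, 14, 0], [0, 0, 0], 0], [[3, 13, 0], [0, 0, 0], 0], [[0, 0, 0], [0, 0, 0], 0]])

```text
clock: 8.05
eef_pos: [476.5, -153.2, 82.9]
tool_rot: [3.141, -0.003, 0.235]
force: [5.1, -0.8, -9.7]
width: 15.9
gripper_force: 59.3
```

Run:
```python
from h import *
t=np.mean([cams.get_image("top") for i in range(8)],0).astype(np.uint8);s=np.mean([cams.get_image("scene") for i in range(4)],0).astype(np.uint8)
cv2.imwrite("pics/t3.png",t);cv2.imwrite("pics/s3.png",s)
a=cv2.resize(t[155:185,245:275],None,fx=13,fy=13,interpolation=cv2.INTER_CUBIC)
b=cv2.resize(s[210:240,220:250],None,fx=13,fy=13,interpolation=cv2.INTER_CUBIC)
cv2.imwrite("pics/c3.png",np.hstack([a,b]));print(status.read_state()["eef_pos"])
print(t.astype(int).sum(2)[163:177,254:267])
```

```text
[ 476.4276503  -153.34578088   82.84941248]
[[459 467 550 610 616 616 615 613 592 557 536 533 531]
 [462 457 543 609 616 615 616 611 568 528 532 534 534]
 [460 481 554 599 603 606 612 609 551 501 525 530 537]
 [431 412 443 466 462 509 581 608 553 492 509 523 569]
 [426 418 454 457 400 391 532 602 552 485 463 501 583]
 [427 443 477 477 416 326 500 595 565 480 396 457 575]
 [414 430 462 458 412 328 437 530 486 333 287 493 600]
 [397 330 306 312 322 351 435 503 445 262 245 500 606]
 [401 336 304 308 346 448 547 547 450 323 287 489 591]
 [508 556 528 447 432 530 596 560 495 455 348 322 391]
 [531 595 603 593 591 603 608 555 497 503 443 339 296]
 [533 606 615 615 615 615 612 574 522 517 501 433 340]
 [545 608 616 616 615 615 611 576 528 521 514 457 375]
 [543 609 616 615 616 613 590 551 527 523 521 512 501]]
```

View pics/c3.png

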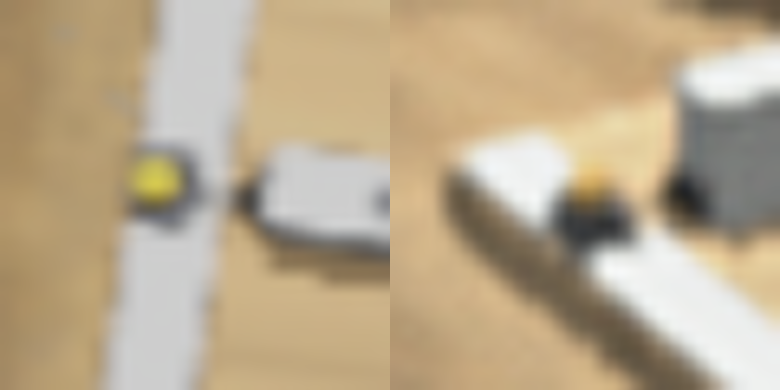

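The top view puts the pointer tip at about (240,198) against the index tip at about (205,192). Allowing for the fixture's slope they are level to about 1 mm. I'll nudge about 0.5 mm further, release and retreat upward.

Emit:
move_arm(plan=[[[3, 5, 0], [0, 0, 0], 0], [[0, 0, 0], [0, 0, 0], 0], [[0, 0, 0], [0, 0, 0], 1], [[0, 0, 0], [0, 0, 0], 1], [[0, 0, 0], [0, 0, 0], 1], [[0, 0, 0], [0, 0, 0], 1], [[0, 0, 0], [0, 0, 0], 1], [[0, 0, 40], [0, 0, 0], 1], [[0, 0, 50], [0, 0, 0], 1]])

```text
clock: 9.78
eef_pos: [476.7, -150.1, 173.0]
tool_rot: [-3.14, 0.003, 0.232]
force: [0.7, 0.6, -0.9]
width: 85.4
gripper_force: 0.0
```

Run:
```python
from h import *
t=np.mean([cams.get_image("top") for i in range(8)],0).astype(np.uint8)
cv2.imwrite("pics/t4.png",t)
print(status.read_state()["eef_pos"],status.read_state()["width"])
print(t.astype(int).sum(2)[163:177,254:267])
```

```text
[ 476.74556759 -150.0166907   171.57285702] 85.4123065055681
[[457 464 547 608 614 614 614 612 590 555 534 531 529]
 [460 457 541 608 614 614 614 609 568 525 532 533 533]
 [459 481 552 597 602 605 611 608 551 499 523 528 533]
 [430 411 442 465 460 506 579 605 551 492 506 518 558]
 [423 416 453 454 398 389 530 600 551 482 460 497 580]
 [425 441 474 474 414 324 499 594 564 481 396 455 572]
 [412 430 460 458 409 327 434 531 497 359 290 490 598]
 [397 329 304 309 320 348 435 500 448 270 242 498 604]
 [400 335 303 307 344 445 545 547 447 301 258 487 590]
 [506 553 526 447 431 530 593 558 491 415 280 326 414]
 [531 593 601 591 590 601 607 553 494 495 432 326 286]
 [530 604 613 612 613 614 610 573 521 514 499 430 336]
 [541 608 614 614 614 614 609 575 528 519 513 455 374]
 [541 608 614 614 614 612 588 550 525 522 521 510 499]]
```

Emit:
move_arm(plan=[[[4, 45, 20], [0, 0, 8], 1], [[4, 45, 0], [0, 0, 8], 1], [[4, 45, 0], [0, 0, 8], 1], [[4, 45, 0], [0, 0, 8], 1], [[4, 45, 0], [0, 0, 8], 1], [[4, 45, 0], [0, 0, 8], 1], [[4, 45, 0], [0, 0, 8], 1], [[4, 45, 0], [0, 0, 6], 1], [[0, 45, 0], [0, 0, 0], 1], [[0, 7, 0], [0, 0, 0], 1]])

```text
clock: 11.42
eef_pos: [508.2, 265.9, 191.6]
tool_rot: [-3.139, -0.001, 1.319]
force: [0.3, -1.2, -0.2]
width: 85.5
gripper_force: 0.0
```

Emit:
move_arm(plan=[[[0, -3, -50], [0, 0, 0], 1], [[0, 0, -50], [0, 0, 0], 1], [[0, 0, -45], [0, 0, 0], 1], [[0, 0, -25], [0, 0, 0], 1], [[0, 0, -16], [0, 0, 0], 1], [[0, 0, 0], [0, 0, 0], 1]])

```text
clock: 12.18
eef_pos: [509.0, 257.7, 5.7]
tool_rot: [-3.14, 0.002, 1.313]
force: [-0.4, 0.4, 0.7]
width: 85.3
gripper_force: 0.0
```

Run:
```python
from h import *
s=cams.get_image("scene")[215:295,150:260];cv2.imwrite("pics/g1.png",cv2.resize(s,None,fx=6,fy=6,interpolation=cv2.INTER_CUBIC));print(status.read_state()["eef_pos"],status.read_state()["force"])
```

```text
[509.71571526 258.31931009   6.70974333] [ 0.021455   -0.52339549  0.57697194]
```

View pics/g1.png

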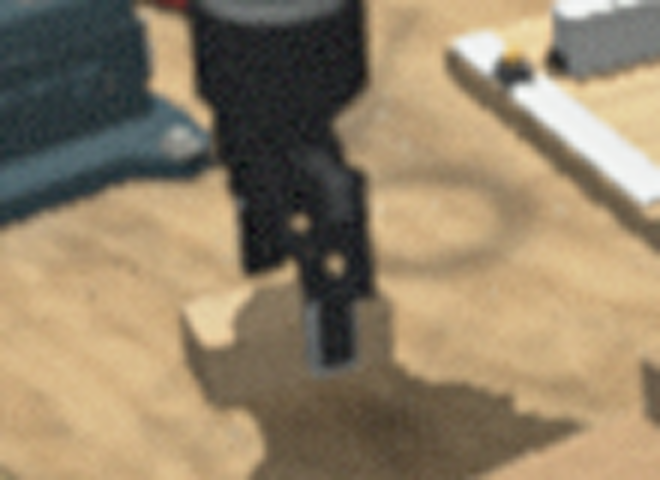

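The offcut sits between the fingers, with its face spanning 190–390 and the near finger at 332. It is about 4 mm off centre along its length, so I'll shift and close.

Emit:
move_arm(plan=[[[1, 4, 0], [0, 0, 0], 1], [[0, 0, 0], [0, 0, 0], 0], [[0, 0, 0], [0, 0, 0], 0], [[0, 0, 0], [0, 0, 0], 0], [[0, 0, 0], [0, 0, 0], 0], [[0, 0, 0], [0, 0, 0], 0], [[0, 0, 0], [0, 0, 0], 0]])

```text
clock: 13.1
eef_pos: [511.1, 262.9, 7.4]
tool_rot: [3.141, -0.001, 1.314]
force: [-0.7, -0.0, 5.7]
width: 38.6
gripper_force: 62.0
```

Emit:
move_arm(plan=[[[0, 0, 30], [0, 0, 0], 0], [[0, 0, 50], [0, 0, 0], 0], [[3, -38, 20], [0, 0, -10], 0], [[3, -38, 0], [0, 0, -10], 0], [[3, -38, 0], [0, 0, -10], 0], [[3, -38, 0], [0, 0, -10], 0], [[3, -38, 0], [0, 0, -10], 0], [[3, -38, 0], [0, 0, -10], 0], [[2, -38, 0], [0, 0, -10], 0], [[2, -38, 0], [0, 0, -10], 0]])

```text
clock: 14.35
eef_pos: [532.4, -42.5, 106.7]
tool_rot: [-3.142, 0.0, -0.088]
force: [0.8, 0.1, -1.6]
width: 38.8
gripper_force: 61.2
```

Emit:
move_arm(plan=[[[0, 0, 0], [0, 0, -4.8], 0], [[0, 0, 0], [0, 0, 0], 0]])

```text
clock: 14.6
eef_pos: [532.4, -41.5, 106.6]
tool_rot: [3.141, 0.001, -0.166]
force: [-0.6, 0.3, -1.0]
width: 39.0
gripper_force: 61.2
```

Run:
```python
from h import *
t=cams.get_image("top")[140:240,235:355];s=cams.get_image("scene")[170:270,200:340]
f=lambda i,k:cv2.resize(i,None,fx=k,fy=k,interpolation=cv2.INTER_CUBIC)
a=f(t,3.3);b=f(s,2.8);h=max(a.shape[0],b.shape[0])
a,b=[cv2.copyMakeBorder(i,0,h-i.shape[0],0,0,0) for i in(a,b)]
cv2.imwrite("pics/h1.png",np.hstack([a,b]));print(status.read_state())
```

```text
{'clock': 14.7, 'qpos': array([-0.04996372,  0.64741127,  0.11116454,  1.95559259, -0.13008555,
        0.54566516, -1.58407742]), 'qd': array([-3.09436948e-03,  9.17796455e-05, -3.54900468e-03, -8.00307345e-04,
        2.32113963e-03, -4.59016925e-04, -3.75457163e-03]), 'tau': array([ 3.81628135e-01, -4.99509788e+01,  2.44574547e+00, -1.20037338e+01,
        1.62624044e-02, -3.63518147e-04, -9.15571785e-03]), 'eef_pos': array([532.54914462, -40.53410797, 106.63409453]), 'tool_rot': array([-3.14122307e+00,  3.91711072e-04, -1.63507041e-01]), 'force': array([ 0.21193541, -0.20050388, -0.66695021]), 'torque': array([ 0.0133857 , -0.04680719,  0.08154434]), 'gripper_force': 61.20917558670044, 'width': 38.821887366035725}
```

View pics/h1.png

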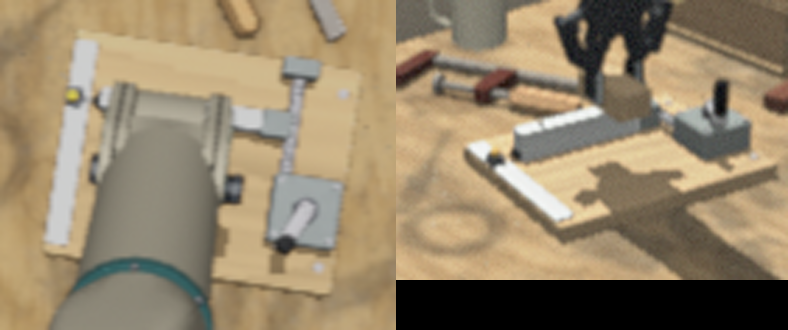

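The offcut is held over the bed, lengthwise towards the fence and clear of the crank. I'll get the fixture's yaw and the fence's front face from the bright strip and fence bar.

Run:
```python
from h import *
t=cv2.imread("pics/t4.png");t0=cv2.imread("pics/top0.png")
for nm,im,z,(x0,x1,y0,y1) in(("strip",t0,20,(245,266,148,218)),("fence0",t0,55,(265,320,150,172)),("fence",t,55,(262,318,155,185))):
    r=im[y0:y1,x0:x1].astype(int);m=((r.min(2)>165)&(r.max(2)-r.min(2)<30)).astype(np.uint8)
    c=max(cv2.findContours(m,cv2.RETR_EXTERNAL,cv2.CHAIN_APPROX_NONE)[0],key=cv2.contourArea)
    b=cv2.boxPoints(cv2.minAreaRect(c))+(x0,y0);w=np.array([plane("top",q,z)[:2] for q in b])
    e=w-np.roll(w,1,0);L=np.hypot(*e.T);k=L.argmax();print(nm,np.round(w,1).tolist(),np.round(L,1),"yaw of long edge",np.arctan2(e[k,1],e[k,0]))
```

```text
strip [[490.6, 78.1], [626.7, 55.1], [622.7, 32.3], [486.7, 55.5]] [ 23.  138.   23.1 138. ] yaw of long edge -0.16771104551043264
fence0 [[655.4, 13.8], [674.2, 10.7], [648.2, -142.0], [629.4, -138.8]] [154.8  19.1 154.9  19. ] yaw of long edge -1.7398812841482032
fence [[616.4, 21.0], [635.3, 17.8], [609.2, -135.1], [590.4, -131.9]] [155.   19.1 155.1  19.1] yaw of long edge -1.7393405183536632
```

Emit:
move_arm(plan=[[[0, 0, -30], [0, 0, 0], 0], [[0, 0, -30], [0, 0, 0], 0], [[0, 0, -14], [0, 0, 0], 0], [[0, 0, -5], [0, 0, 0], 0], [[10, -1.7, 0], [0, 0, 0], 0], [[9, -1.5, 0], [0, 0, 0], 0], [[0, 0, 0], [0, 0, 0], 0], [[0, 0, 0], [0, 0, 0], 0]])

```text
clock: 15.7
eef_pos: [551.7, -44.5, 28.1]
tool_rot: [-3.142, -0.0, -0.166]
force: [-0.5, 0.8, -0.3]
width: 38.6
gripper_force: 61.2
```

Next I'll lower it gently, then advance to contact.

Emit:
move_arm(plan=[[[0, 0, -1.5], [0, 0, 0], 0], [[3, -0.5, 0], [0, 0, 0], 0], [[2, -0.3, 0], [0, 0, 0], 0], [[0, 0, 0], [0, 0, 0], 0]])

```text
clock: 16.2
eef_pos: [556.9, -45.3, 26.3]
tool_rot: [3.142, -0.0, -0.166]
force: [-0.5, 0.0, -0.9]
width: 38.9
gripper_force: 61.2
```

Emit:
move_arm(plan=[[[2, -0.3, 0], [0, 0, 0], 0], [[2, -0.3, 0], [0, 0, 0], 0], [[0, 0, 0], [0, 0, 0], 0]])

```text
clock: 16.58
eef_pos: [559.8, -45.7, 26.1]
tool_rot: [3.142, 0.002, -0.166]
force: [-2.5, 0.5, 0.5]
width: 38.7
gripper_force: 61.4
```

Emit:
move_arm(plan=[[[2, -0.3, 0], [0, 0, 0], 0], [[0, 0, 0], [0, 0, 0], 0]])

```text
clock: 16.82
eef_pos: [559.8, -45.8, 25.8]
tool_rot: [3.141, 0.006, -0.166]
force: [-5.9, 1.2, 1.3]
width: 38.7
gripper_force: 61.6
```

Fence contact. Next is the diagonal push.

Emit:
move_arm(plan=[[[1.5, -0.3, -1.5], [0, 0, 0], 0], [[1.5, -0.3, -1.5], [0, 0, 0], 0], [[1, -0.2, -1], [0, 0, 0], 0], [[0, 0, 0], [0, 0, 0], 0], [[0, 0, 0], [0, 0, 0], 0]])

```text
clock: 17.45
eef_pos: [559.7, -45.8, 25.4]
tool_rot: [-3.141, 0.013, -0.166]
force: [-21.7, 3.8, 41.8]
width: 39.3
gripper_force: 66.5
```

Emit:
move_arm(plan=[[[0, 0, 1.5], [0, 0, 0], 0], [[0, 0, 0], [0, 0, 0], 0], [[0, 0, 0], [0, 0, 0], 0]])

```text
clock: 17.82
eef_pos: [559.7, -45.8, 25.4]
tool_rot: [-3.141, 0.013, -0.166]
force: [-17.9, 3.5, 29.1]
width: 38.6
gripper_force: 65.0
```

Emit:
move_arm(plan=[[[0.7, -0.1, 1.3], [0, 0, 0], 0], [[0, 0, 0], [0, 0, 0], 0], [[0, 0, 0], [0, 0, 0], 0]])

```text
clock: 18.2
eef_pos: [559.7, -45.8, 25.5]
tool_rot: [-3.141, 0.015, -0.166]
force: [-17.5, 3.5, 20.0]
width: 38.9
gripper_force: 63.6
```

Run:
```python
from h import *
t=cams.get_image("top")[140:240,235:355];s=cams.get_image("scene")[180:260,210:330]
f=lambda i,k:cv2.resize(i,None,fx=k,fy=k,interpolation=cv2.INTER_CUBIC)
cv2.imwrite("pics/e1.png",f(s,6.6));t=cams.get_image("top");cv2.imwrite("pics/t5.png",t)
print(t.astype(int).sum(2)[163:177,254:267]);s=status.read_state();print(s["eef_pos"],s["tool_rot"],s["force"])
```

```text
[[460 468 553 611 618 617 617 615 593 557 538 533 533]
 [465 460 545 610 617 618 617 612 570 528 534 536 536]
 [462 483 557 600 605 608 612 611 553 501 527 530 536]
 [432 415 444 468 463 510 582 608 554 494 511 521 561]
 [426 419 456 457 403 394 535 603 554 486 463 500 581]
 [429 444 477 478 418 328 503 597 569 485 397 458 575]
 [417 433 464 461 412 329 438 534 501 365 295 494 603]
 [400 332 309 312 325 351 438 506 451 273 246 500 608]
 [402 338 306 309 346 448 549 550 452 304 263 491 594]
 [509 557 529 449 435 533 597 561 495 419 282 328 423]
 [534 597 605 596 594 604 611 556 499 498 435 331 292]
 [533 607 615 617 615 615 613 576 525 519 503 433 339]
 [545 611 618 618 618 617 612 579 531 521 516 460 377]
 [544 609 617 617 617 615 591 554 530 525 524 513 496]]
[559.72335867 -45.73458112  25.51827088] [-3.14141112  0.01463944 -0.16622304] [-17.523112     3.25398599  19.13153438]
```

View pics/e1.png

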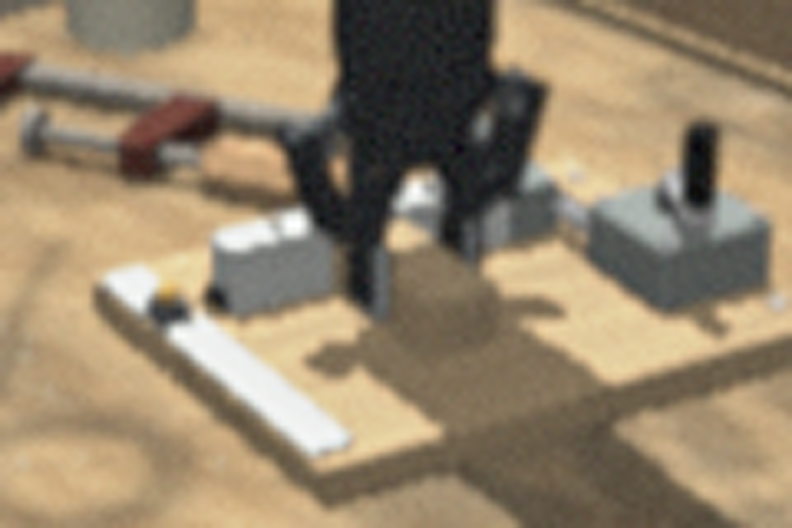

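The picture shows the offcut flat on the bed with its end against the fence, and the pointer row unchanged. I'll make the sideways push at least as strong as the down push, then hand in.

Emit:
move_arm(plan=[[[1.5, -0.3, 0.2], [0, 0, 0], 0], [[0, 0, 0], [0, 0, 0], 0], [[0, 0, 0], [0, 0, 0], 0], [[0, 0, 0], [0, 0, 0], 0]])

```text
clock: 18.85
eef_pos: [559.7, -45.7, 25.4]
tool_rot: [-3.141, 0.018, -0.166]
force: [-19.3, 3.3, 20.2]
width: 38.6
gripper_force: 63.9
```

```bash
python3 -c "
from cell import ctrl
print(ctrl.finish_job())"
```

```text
the job is handed in; nothing more can be done
None
```

I wound the fence to the index clip (about 1 mm by the top camera), and handed the job in with the offcut held flat on the bed and end-on to the fence, pushed with about 20 N sideways and 20 N down; no verdict came back.

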